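Close the cheroot mould over its locating pins and hold it shut

TASK

Six cheroots lie in the lower half of the wooden cheroot mould. Bring the loose lid over it, sliding it as needed until it drops onto the two locating pins hidden under it, then press it down against the springy cheroots until the two halves meet with no gap all round. Finish while still holding the lid pressed shut with the gripper (do not let go or ease off), and leave the glue jar, the twine spool and the brass bowl where they stand.

Things in the scene. Friction and masses are not known exactly. Their poses are not given: they have to be found in the camera images.
- mould: lower half of the cheroot mould, light brown wood on a dark base board fixed to the bench. Origin: centre of the board's underside; z up, y along its long side. Board 170 (x) x 250 (y) x 12 mm; block on it 130 (x) x 200 (y) mm, its flat upper (parting) face 42 mm above the bench. A brass locating pin stands on this face at each end (x = 0, y = +85 and -85 mm)
- mould_face (a point): centre of the mould's parting face, 42 mm above the bench, axes as the mould's. Around it six brown cheroots with red bands lie along x, side by side 23 mm apart; their tops stand 14 mm above this face and give way springily by 6 mm
- pin_a (a point): tip of the brass pin on the mould's +y side, 62 mm above the bench; each pin is 10 mm thick and 20 mm tall, its top 4 mm tapered to a 4 mm tip
- pin_b (a point): tip of the like pin on the mould's -y side
- lid_center (a point): centre of the loose lid, 30 mm above its underside, level with its block's upper face; z up, y along its long side. Light brown wooden block 130 (x) x 200 (y) x 30 mm, about 0.42 kg, lying on the bench right way up; on top a dark batten handle 24 mm wide (x), 130 mm long (y), from this point up to 30 mm above it
- lid_under (a point): centre of the lid's underside, axes as the lid's. Grooves for the cheroots and two chamfered blind holes 12 mm wide, 23 mm deep at x = 0, y = +85 and -85 mm; fits either way round. Left on the pins it rests on the cheroots about 5 mm short of shut; some 10 N of push shuts it (this point then meets mould_face), and it rises again if eased
- jar_center (a point): centre of the terracotta glue jar, 68 mm wide, 78 mm tall, with a red stick rising to 130 mm; leave alone
- spool_center (a point): centre of the standing spool of green twine, 66 mm wide, 60 mm tall; leave alone
- bowl_center (a point): centre of the brass bowl, 110 mm wide, 50 mm tall; leave alone
Mind the look-alikes: they are no part of the job. What is shaped like the part that bears lid_center but green or purple is not meant.

How it is judged:
On the way, in this order (a step that is already met when the one before it is completed fails the run):
1. the lid has dropped onto both pins (horizontal distance between lid_under and mould_face below 0.004 m and angle between the y axis of lid_center and the y axis of mould, either way round below 0.035 rad and angle between lid_center's own z axis and vertical below 0.035 rad and z of lid_under in the frame of mould_face below 0.01 m).
2. the lid is pressed shut (horizontal distance between lid_under and mould_face below 0.004 m and angle between the y axis of lid_center and the y axis of mould, either way round below 0.035 rad and angle between lid_center's own z axis and vertical below 0.035 rad and z of lid_under in the frame of mould_face below 0.0016 m and contact force between any of the fingers, the arm and lid above 4 N), for 0.3 s.
At the end, for the whole second after the job is handed in: The lid sits over the mould on both pins (centre within 4 mm, square and level within 2 degrees) and is shut to within 1.6 mm, held so by the gripper pressing on it with more than 4 N through the last second; jar, spool and bowl are within 30 mm of where they stood (all of step 2 and distance of each of jar_center, spool_center, bowl_center from where it was at the start of the episode below 0.03 m); the arm keeps its last pose, push and grip.
It fails at once if the glue jar is knocked away (moved more than 30 mm) (distance of jar_center from where it was at the start of the episode above 0.03 m).
It fails at once if the twine spool is knocked away (moved more than 30 mm) (distance of spool_center from where it was at the start of the episode above 0.03 m).
It fails at once if the brass bowl is knocked away (moved more than 30 mm) (distance of bowl_center from where it was at the start of the episode above 0.03 m).
It also fails if it takes over 38 s, if anything falls off the work surface, if the arm or the gripper's body presses on something with over 40 N, if the wrist force passes 120 N, or if a joint passes its speed limit or range.

ROBOT

A 7-joint arm with a two-finger parallel gripper is mounted at the origin on the work surface. World frame = base frame: x ahead of the robot, y to its left, z up, the work surface at z = 0. Lengths are in m, angles in rad, forces in N, time in s.
With the tool pointing down it reaches from about 0.425 to 0.875 m from the base axis. Payload 8.4 kg.
Tool frame: the origin (TCP) lies at the very end of the fingers, on their centre line; the grasp point (between the pads) lies arm.hold_point_z behind it (arm.hold_point_z is the distance from the TCP to the grasp point, in m); z points along the fingers, y is the direction in which the jaws open and shut (so a half turn about z gives the same grasp; the last joint's range is limited). The gripper opens to 87 mm and grips with 3 to 60 N. Pads are 19 mm wide; open, the fingers measure 117 mm over their backs; the gripper's body (75 mm by 190 mm) begins 51 mm behind the grasp point.
Start: joints at [1.222, 0.333, 0.04, 1.465, -0.013, 1.343, -0.059], TCP at [0.161, -0.63, 0.223] pointing down, gripper open.
Joint ranges: [-2.58, 2.58], [-0.38, 2.09], [-1.3, 1.39], [0.25, 2.4], [-1.5, 4.64], [0.08, 2.09], [-2.65, 2.65]. Speed limits (rad/s): [2.22, 2.22, 2.79, 2.79, 3.14, 3.14, 3.14].

INTERFACE

Orientations are given as a 3x3 rotation matrix whose columns are the frame's x, y, z axes.
In Python, from rig import arm, viewer, workorder gives the robot as it stands.
- The arm moves only by the tool play_rows, never from a script. Its argument "commands" is a list of rows, each a list of 3 entries, a list of its own where there are three numbers: the shift along the tool's x, y, z in mm, then the turn, a rotation vector about the tool's x, y, z in rad, then the opening, from 0 (shut) to 1 (fully open). In form: [[[tx, ty, tz], [wx, wy, wz], fingers], ...]. A call has 1 to 20 rows; each row is the pose to reach, as a shift and turn from the pose commanded when the call began, along the tool's axes at that moment; what a row does not reach only later rows make up. A row lasts 1/8 s, in which the tool goes at most 62.5 mm and 10.7 degrees, less where a joint would pass 70% of its speed; a pose out of reach is approached as far as the arm can. A call with a gripper value outside its range is refused whole. The fingers move at their own pace and stop on an object; "grip_force" is the grip in N (left out, the last holds). Time passes only in rows, so rows that repeat a pose let the fingers close. It gives the time, the measured TCP pose, the force and the opening at its end, in the units of the state.
- arm.read_state(): the state, without advancing time (a new reading comes with each control period).
- viewer.capture(name): name is "scene" or "top"; returns (picture, depth): 420x560x3 uint8, red, green, blue; 420x560 float32, m along the optical axis (not along the pixel's ray), 0 where there is no reading.
- viewer.get_calibration(name): a dict with "mtx" (3x3 intrinsics, pixels), "extrinsics" (4x4, takes a point from world to camera coordinates). Camera axes: x right, y up, looking along -z (the intrinsics and any distortion apply to the point x, -y, -z); pixel columns grow to the right and rows downward; lengths in m; the calibration is good to about 2 mm. A picture is of the moment at which its call begins. get_calibration takes no time and is no camera call.
- workorder.hand_in(): hands the job in, once; it reports no verdict.
The state is a dict: "time_s": time; "joint_positions": joint angles; "joint_velocities": joint speeds; "effort": joint torques, N m; "tcp_pos": TCP position; "ee_rot": TCP orientation; "wrist_force": force on the tool from outside, world axes, zero at the start; "moment": the same for the moment, N m; "grip_width": opening from 0.0 (shut) to 1.0 (fully open).
Only numpy, scipy, OpenCV 4.12 (cv2) and the standard library are available. Lean on these libraries where they do the work, as an engineer would, in place of code of your own. Each camera call takes 0.05 s, during which the arm holds its last target. There are 200 camera calls.

## Working session

There is one attempt and no reset: what is moved stays moved. The work goes in short steps, Python scripts to look and compute and a tool call to move; the robot and the scene stay as the last step left them, time stands still between calls to the robot, and variables do not carry over. Pictures are saved under pics/ and viewed, about 8 in all and at most 12, crops included, and the job is handed in when it is done.

Besides the shell and the picture viewer there is one more tool, called after "Request:" as a command line: name --argument value ..., lists and objects as JSON in quotes. play_rows: Moves the arm, as the interface text tells. Its arguments: {"type":"object","properties":{"commands":{"type":"array","items":{"type":"array"}},"grip_force":{"type":"number"}},"required":["commands"]}

```bash
mkdir -p pics
cat > h.py <<'E'
import numpy as np,cv2
from rig import arm,viewer,workorder
def grab(n):
    p,d=viewer.capture(n);c=viewer.get_calibration(n)
    return p,d,np.array(c["mtx"]),np.array(c["extrinsics"])
def cloud(d,K,E):
    v,u=np.mgrid[:d.shape[0],:d.shape[1]]
    P=np.stack([(u-K[0,2])/K[0,0]*d,-(v-K[1,2])/K[1,1]*d,-d],-1)
    return (P-E[:3,3])@E[:3,:3]
E
python3 - <<'E'
from h import *
o=[]
for n in("scene","top"):
    p,d,K,E=grab(n);np.savez(n+".npz",p=p,d=d,K=K,E=E)
    cv2.imwrite(f"pics/{n}0.png",p[...,::-1]);print(K,E,viewer.get_calibration(n).keys())
print(arm.read_state(),arm.hold_point_z)
E
```

```text
[[452.83836165   0.         286.5825185 ]
 [  0.         452.83836165 209.52654983]
 [  0.           0.           1.        ]] [[ 0.81292579  0.58219538  0.01414903 -0.32474295]
 [-0.50922058  0.69882204  0.50233669  0.35949114]
 [ 0.28257045 -0.41556743  0.86455633 -1.54478934]
 [ 0.          0.          0.          1.        ]] dict_keys(['mtx', 'extrinsics'])
[[502.84171327   0.         281.20529745]
 [  0.         502.84171327 213.57001303]
 [  0.           0.           1.        ]] [[-0.01045916 -0.99989962 -0.00955754 -0.14154165]
 [ 0.98198417 -0.01207427  0.18857704 -0.51276818]
 [-0.18867351 -0.007413    0.98201189 -1.47209145]
 [ 0.          0.          0.          1.        ]] dict_keys(['mtx', 'extrinsics'])
{'time_s': 0.1, 'joint_positions': array([ 1.22180033,  0.33383113,  0.03985735,  1.46616071, -0.01343399,
        1.34328137, -0.05848757]), 'joint_velocities': array([ 0.00014865, -0.00024957,  0.0007137 , -0.00140797,  0.00052697,
       -0.00051234,  0.00051977]), 'effort': array([ 4.45928817e-03, -6.57807612e+01,  1.33997597e+00, -4.04708791e+01,
       -5.96497860e-02,  4.09434806e-02,  1.17776954e-04]), 'tcp_pos': array([ 0.16058049, -0.62943023,  0.22176469]), 'ee_rot': array([[ 9.68961750e-01,  2.47210365e-01, -4.03846853e-04],
       [ 2.47210688e-01, -9.68960802e-01,  1.35620807e-03],
       [-5.60430791e-05, -1.41394900e-03, -9.99998999e-01]]), 'wrist_force': array([-0.44964045, -0.47170521, -0.99010837]), 'moment': array([-0.03127054,  0.00272708, -0.00484739]), 'grip_width': 1.0008865810407086} 0.0187
```

View pics/top0.png

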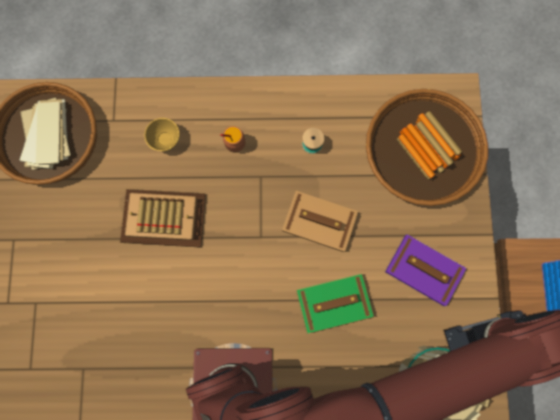

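View pics/scene0.png

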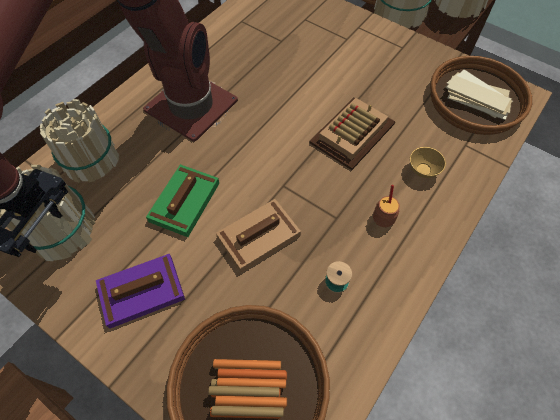

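Top view: natural lid at about (320,220), mould at (163,218), bowl (163,135), jar (233,138), spool (313,140); green and purple lids are decoys.

```bash
cat >> h.py <<'E'
def blob(W,cx,cy,r,z0,z1,n=""):
    m=(np.hypot(W[...,0]-cx,W[...,1]-cy)<r)&(W[...,2]>z0)&(W[...,2]<z1)
    q=W[m]
    if len(q)<8: print(n,"few",len(q));return
    (c,s,a)=cv2.minAreaRect((q[:,:2]*1000).astype(np.float32))
    if s[0]>s[1]: a-=0
    else: a+=90
    print(n,len(q),"c",np.round(c,1),"size",np.round(s,1),"long-axis deg",round((a+90)%180-90,2),"z med",np.round(np.median(q[:,2])*1000,1),"mean",np.round(q.mean(0)*1000,1))
def scan(W,lid,mould,t=""):
    blob(W,*lid,.14,.022,.036,t+" lidtop");blob(W,*lid,.1,.048,.07,t+" batten")
    blob(W,*mould,.15,.006,.02,t+" board");blob(W,*mould,.15,.036,.048,t+" face");blob(W,*mould,.15,.02,.048,t+" block");blob(W,*mould,.15,.05,.08,t+" tops")
E
python3 - <<'E'
from h import *
for n,l,m in(("top",(220,320),(218,163)),("scene",(235,260),(130,352))):
    z=np.load(n+".npz");W=cloud(z["d"],z["K"],z["E"])
    print(n,W[l],W[m]); scan(W,W[l][:2],W[m][:2],n)
    if n=="top":
        for k,(u,v) in dict(bowl=(163,135),jar=(233,138),spool=(313,140)).items(): print(k,W[v,u])
        p=z["p"];r=cv2.resize(p[180:260,110:370],None,fx=3,fy=3,interpolation=cv2.INTER_CUBIC);cv2.imwrite("pics/crop.png",r[...,::-1])
E
```

```text
top [ 0.48853516 -0.26349728  0.05610224] [0.49896541 0.206472   0.06376638]
top lidtop 2247 c [ 493.1 -265. ] size [200.1 132.8] long-axis deg 70.21 z med 30.4 mean [ 490.7 -264.9   30.2]
top batten 366 c [ 493.  -264.9] size [128.8  26.3] long-axis deg 70.37 z med 59.7 mean [ 491.7 -264.4   59.5]
top board 1360 c [496.1 204.8] size [293.  289.9] long-axis deg 89.63 z med 12.2 mean [493.9 201.4  12.3]
top face 1339 c [511.4 220.2] size [201.1 131.7] long-axis deg 86.14 z med 42.4 mean [508.5 219.4  42.4]
top block 1755 c [511.  218.8] size [245.1 163.4] long-axis deg 86.45 z med 41.2 mean [507.4 215.4  38.9]
top tops 1141 c [505.1 217.7] size [188.5 121.2] long-axis deg 87.6 z med 55.3 mean [509.9 218.5  55.4]
bowl [0.77984928 0.22924817 0.00879985]
jar [ 0.74092203 -0.00322019  0.08149521]
spool [ 0.73655142 -0.24755233  0.06603532]
scene [ 0.50184132 -0.27122882  0.02868859] [0.51941875 0.18620307 0.05196057]
scene lidtop 2503 c [ 490.6 -266.2] size [201.8 133.9] long-axis deg 70.38 z med 29.1 mean [ 494.  -271.9   29. ]
scene batten 427 c [ 491.9 -267.3] size [130.2  26. ] long-axis deg 70.7 z med 58.2 mean [ 492.7 -269.1   57.7]
scene board 816 c [536.1 194.5] size [267.2 261.9] long-axis deg 73.11 z med 11.2 mean [531.2 163.9  11.6]
scene face 1034 c [508.7 219.1] size [206.9 132.8] long-axis deg 85.88 z med 41.4 mean [513.2 205.8  41.7]
scene block 1346 c [508.2 212.1] size [221.2 133.4] long-axis deg 86.27 z med 40.2 mean [515.6 193.9  38.3]
scene tops 766 c [508.9 216.5] size [176.8 108.2] long-axis deg 86.28 z med 53.4 mean [509.9 213.9  53.6]
```

View pics/crop.png

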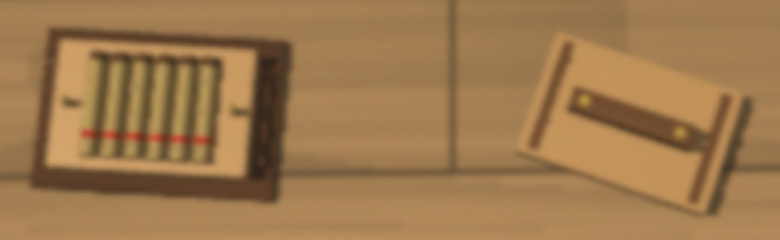

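```bash
cat >> h.py <<'E'
from scipy.spatial.transform import Rotation as R
def goto(x,y,z,th):
    """print tool-frame shift (mm) and turn to TCP x,y,z (mm), tool x at th deg, pointing down"""
    s=arm.read_state();t=np.deg2rad(th);c,n=np.cos(t),np.sin(t)
    G=np.array([[c,n,0],[n,-c,0],[0,0,-1]]);A=s["ee_rot"]
    print("t",round(s["time_s"],2),"at",np.round(s["tcp_pos"]*1000,1),"shift",np.round(A.T@(np.array([x,y,z])-s["tcp_pos"]*1000),1),"turn",np.round(R.from_matrix(A.T@G).as_rotvec(),4),"q",np.round(s["joint_positions"],2),"F",np.round(s["wrist_force"],1),"w",round(s["grip_width"],3))
E
python3 -c "
from h import *
goto(492.5,-265.5,150,70.4)"
```

```text
t 0.1 at [ 160.6 -629.4  221.8] shift [ 411.6 -270.5   72.1] turn [-1.300e-03 -6.000e-04 -9.789e-01] q [ 1.22  0.33  0.04  1.47 -0.01  1.34 -0.06] F [-0.4 -0.5 -1. ] w 1.001
```

Request:
play_rows --commands '[[[411.6,-270.5,72],[-0.0013,-0.0006,-0.979],1],[[411.6,-270.5,72],[-0.0013,-0.0006,-0.979],1],[[411.6,-270.5,72],[-0.0013,-0.0006,-0.979],1],[[411.6,-270.5,72],[-0.0013,-0.0006,-0.979],1],[[411.6,-270.5,72],[-0.0013,-0.0006,-0.979],1],[[411.6,-270.5,72],[-0.0013,-0.0006,-0.979],1],[[411.6,-270.5,72],[-0.0013,-0.0006,-0.979],1],[[411.6,-270.5,72],[-0.0013,-0.0006,-0.979],1],[[411.6,-270.5,72],[-0.0013,-0.0006,-0.979],1],[[411.6,-270.5,72],[-0.0013,-0.0006,-0.979],1],[[411.6,-270.5,72],[-0.0013,-0.0006,-0.979],1],[[411.6,-270.5,72],[-0.0013,-0.0006,-0.979],1],[[411.6,-270.5,72],[-0.0013,-0.0006,-0.979],1]]'

```text
time_s: 1.72
tcp_pos: [0.4923, -0.2666, 0.1507]
ee_rot: [[0.337, 0.942, 0.0], [0.942, -0.337, -0.002], [-0.001, 0.001, -1.0]]
wrist_force: [-0.3, -0.0, 0.9]
grip_width: 0.997
```

```bash
python3 -c "
from h import *
goto(492.5,-265.5,34,70.4)"
```

```text
t 1.73 at [ 492.3 -266.6  150.7] shift [  1.3  -0.3 116.7] turn [ 0.001   0.0013 -0.0012] q [ 0.75  0.23 -0.38  1.76  0.09  1.17 -0.  ] F [-0.3 -0.   0.9] w 0.997
```

Request:
play_rows --commands '[[[1,0,40],[0,0.001,0],1],[[1,0,75],[0,0.001,0],1],[[1,0,100],[0,0.001,0],1],[[1,0,112],[0,0.001,0],1],[[1,0,116],[0,0.001,0],1],[[1,0,116],[0,0.001,0],1],[[1,0,116],[0,0.001,0],0],[[1,0,116],[0,0.001,0],0],[[1,0,116],[0,0.001,0],0],[[1,0,116],[0,0.001,0],0],[[1,0,116],[0,0.001,0],0],[[1,0,116],[0,0.001,0],0],[[1,0,116],[0,0.001,0],0],[[1,0,116],[0,0.001,0],0]]' --grip_force 45

```text
time_s: 3.48
tcp_pos: [0.4926, -0.2651, 0.0345]
ee_rot: [[0.336, 0.942, 0.0], [0.942, -0.336, -0.0], [-0.0, 0.0, -1.0]]
wrist_force: [-1.3, 1.2, 1.9]
grip_width: 0.276
```

```bash
python3 -c "
from h import *
goto(492.5,-265.5,140,70.4)"
```

```text
t 3.48 at [ 492.6 -265.1   34.5] shift [  -0.5    0.  -105.5] turn [ 0.      0.0001 -0.0001] q [ 0.73  0.35 -0.37  1.87  0.15  0.94 -0.05] F [-1.3  1.2  1.9] w 0.276
```

Request:
play_rows --commands '[[[0,0,-15],[0,0,0],0],[[0,0,-50],[0,0,0],0],[[0,0,-90],[0,0,0],0],[[0,0,-105],[0,0,0],0],[[0,0,-105],[0,0,0],0]]'

```text
time_s: 4.1
tcp_pos: [0.4933, -0.2653, 0.1402]
ee_rot: [[0.335, 0.942, 0.002], [0.942, -0.335, -0.001], [-0.001, 0.002, -1.0]]
wrist_force: [-0.5, 0.9, -5.0]
grip_width: 0.272
```

```bash
python3 -c "
from h import *
goto(510.3,219.7,140,86.1)"
```

```text
t 4.1 at [ 493.3 -265.3  140.2] shift [ 4.626e+02 -1.467e+02 -4.000e-01] turn [ 0.0023  0.0008 -0.274 ] q [ 0.75  0.24 -0.38  1.78  0.1   1.14 -0.01] F [-0.5  0.9 -5. ] w 0.272
```

Request:
play_rows --commands '[[[20,-6,0],[0,0,-0.01],0],[[60,-19,0],[0,0,-0.035],0],[[105,-33,0],[0,0,-0.06],0],[[150,-47.5,0],[0,0,-0.09],0],[[195,-62,0],[0,0,-0.115],0],[[240,-76,0],[0,0,-0.14],0],[[285,-90,0],[0,0,-0.17],0],[[330,-104.5,0],[0,0,-0.195],0],[[375,-119,0],[0,0,-0.22],0],[[415,-131.5,0],[0,0,-0.246],0],[[445,-141,0],[0,0,-0.264],0],[[460,-146,0],[0,0,-0.273],0],[[462.5,-146.5,0],[0,0,-0.274],0],[[462.5,-146.5,0],[0,0,-0.274],0]]'

```text
time_s: 5.85
tcp_pos: [0.51, 0.2184, 0.1389]
ee_rot: [[0.069, 0.998, -0.0], [0.998, -0.069, -0.001], [-0.001, 0.0, -1.0]]
wrist_force: [-0.7, 0.1, -4.2]
grip_width: 0.273
```

```bash
python3 -c "
from h import *
goto(510.3,219.7,140,86.1)
for n in('top','scene'):
    p,d,K,E=grab(n);W=cloud(d,K,E)
    blob(W,.51,.22,.14,.122,.146,n+' lidtop'); blob(W,.51,.22,.14,.125,.142,n+' lidtop2')
    m=(np.hypot(W[...,0]-.51,W[...,1]-.22)<.13)&(W[...,2]>.128)&(W[...,2]<.143);q=W[m];A=np.c_[q[:,:2],np.ones(len(q))];print('tilt',np.linalg.lstsq(A,q[:,2],rcond=None)[0])
    blob(W,.51,.22,.17,.006,.02,n+' board');cv2.imwrite(f'pics/{n}1.png',p[...,::-1])
    np.savez(n+'1.npz',p=p,d=d,K=K,E=E)
goto(510.3,219.7,140,86.1)
"
```

```text
t 5.85 at [510.  218.4 138.9] shift [ 1.3  0.2 -1.1] turn [ 0.      0.0013 -0.0012] q [ 0.15  0.28 -0.74  1.77  0.21  1.16 -0.72] F [-0.7  0.1 -4.2] w 0.273
top lidtop 1039 c [507.4 162.4] size [ 91.1 131.4] long-axis deg -3.8 z med 134.9 mean [513.3 151.4 134.9]
top lidtop2 1010 c [507.4 162.4] size [ 91.1 131.4] long-axis deg -3.8 z med 134.9 mean [513.6 151.7 134.8]
tilt [ 0.00032425 -0.01395058  0.13701031]
top board 588 c [495.8 197.5] size [281.  330.7] long-axis deg -35.28 z med 11.8 mean [504.5 124.1  11.9]
scene lidtop 1463 c [509.3 213.7] size [203.8 132.4] long-axis deg 86.18 z med 133.2 mean [514.2 179.8 132.9]
scene lidtop2 1381 c [509.3 213.7] size [203.8 132.4] long-axis deg 86.18 z med 133.2 mean [513.5 180.9 133.1]
tilt [ 0.000759   -0.00428288  0.13372174]
scene board 821 c [547.9 174.5] size [293.4 197.5] long-axis deg 42.6 z med 11.3 mean [539.3 163.7  11.7]
t 5.95 at [510.3 218.1 139.2] shift [ 1.6 -0.1 -0.8] turn [ 0.0006  0.0012 -0.002 ] q [ 0.15  0.28 -0.74  1.77  0.21  1.16 -0.72] F [-0.2  0.2 -5.3] w 0.279
```

View pics/scene1.png

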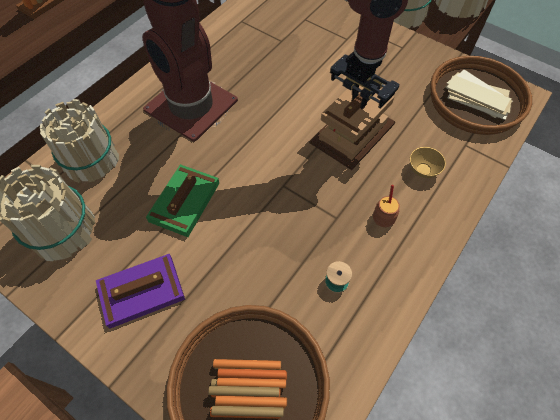

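```bash
python3 -c "
from h import *
goto(510.6,220.4,102,86.1)"
```

```text
t 5.95 at [510.3 218.1 139.2] shift [ 2.3  0.1 37.2] turn [ 0.0006  0.0012 -0.002 ] q [ 0.15  0.28 -0.74  1.77  0.21  1.16 -0.72] F [-0.2  0.2 -5.3] w 0.279
```

Request:
play_rows --commands '[[[2.2,0.2,12],[0,0.001,-0.001],0],[[2.2,0.2,28],[0,0.001,-0.001],0],[[2.2,0.2,37],[0,0.001,-0.001],0],[[2.2,0.2,37],[0,0.001,-0.001],0],[[2.2,0.2,37],[0,0.001,-0.001],0]]'

```text
time_s: 6.58
tcp_pos: [0.5106, 0.2221, 0.1026]
ee_rot: [[0.067, 0.998, 0.001], [0.998, -0.067, 0.001], [0.001, 0.001, -1.0]]
wrist_force: [0.3, 0.1, -4.8]
grip_width: 0.273
```

```bash
python3 -c "
from h import *
goto(510.6,220.4,90,86.1)
for n in('top','scene'):
    p,d,K,E=grab(n);W=cloud(d,K,E);np.savez(n+'2.npz',p=p,d=d,K=K,E=E)
    z0=np.load(n+'.npz');W0=cloud(z0['d'],z0['K'],z0['E'])
    a=np.deg2rad(86.1);ax=np.array([np.cos(a),np.sin(a)]);bx=np.array([ax[1],-ax[0]])
    for nm,V,lo,hi in(('lid',W,.088,.108),('face',W0,.038,.048)):
        q=V[(np.hypot(V[...,0]-.51,V[...,1]-.22)<.14)&(V[...,2]>lo)&(V[...,2]<hi)]
        r=(q[:,:2]-[.5106,.2204])*1000;s=r@ax;t=r@bx
        print(n,nm,'y edges',np.round([np.percentile(s[(t>b)&(t<b+8)],[0,1,99,100])for b in(-60,-30,15,45)],1).tolist(),'x edges',np.round([np.percentile(t[(s>b)&(s<b+8)],[0,1,99,100]) for b in (-95,-85,85)if ((s>b)&(s<b+8)).sum()>3],1).tolist())
"
```

```text
t 6.58 at [510.6 222.1 102.6] shift [-1.7  0.1 12.6] turn [ 0.001  -0.001   0.0011] q [ 0.13  0.33 -0.73  1.81  0.24  1.1  -0.75] F [ 0.3  0.1 -4.8] w 0.273
top lid y edges [[-98.6, -98.3, -66.8, -66.1], [-99.6, -99.2, -41.9, -39.7], [-99.7, -99.0, -9.8, -9.5], [-99.5, -99.2, -16.8, -16.7]] x edges [[-64.7, -62.5, 65.4, 67.5], [-63.8, -63.6, 64.8, 64.9]]
top face y edges [[-99.0, -97.5, 98.3, 99.5], [-100.3, -98.5, 98.6, 99.5], [-98.3, -98.1, 97.1, 99.1], [-98.6, -98.5, 99.4, 99.7]] x edges [[-64.0, -63.9, 62.2, 63.5], [-64.0, -62.1, 62.0, 66.0], [-64.4, -62.3, 65.3, 65.8]]
scene lid y edges [[-99.5, -99.2, 29.9, 36.4], [-101.7, -101.2, 62.6, 67.8], [-101.6, -100.0, 87.3, 96.4], [-102.2, -101.9, 32.2, 35.5]] x edges [[-66.6, -64.5, 64.7, 65.5], [-65.9, -65.1, 63.7, 63.8], [17.1, 19.3, 65.1, 65.2]]
scene face y edges [[-100.9, -99.8, 96.3, 97.6], [-103.8, -103.7, 98.2, 100.0], [-102.0, -101.5, 94.1, 96.2], [-102.9, -101.6, 95.4, 98.9]] x edges [[-67.2, -65.1, 63.3, 64.2], [-67.5, -65.8, 59.5, 60.2], [-58.4, -56.2, 61.1, 62.5]]
```

Request:
play_rows --commands '[[[0,0,3],[0,0,0],0],[[0,0,6],[0,0,0],0],[[0,0,8],[0,0,0],0],[[0,0,10],[0,0,0],0],[[0,0,12],[0,0,0],0],[[0,0,12],[0,0,0],0],[[0,0,12],[0,0,0],0]]'

```text
time_s: 7.55
tcp_pos: [0.5103, 0.2217, 0.0903]
ee_rot: [[0.067, 0.998, 0.001], [0.998, -0.067, 0.0], [0.0, 0.0, -1.0]]
wrist_force: [-0.2, -1.3, -4.6]
grip_width: 0.275
```

```bash
python3 -c "
from h import *
goto(510.6,220.4,82,86.1);p,d,K,E=grab('scene');W=cloud(d,K,E);blob(W,.51,.22,.14,.078,.098,'lid')
cv2.imwrite('pics/s3.png',cv2.resize(p[20:200,270:450],None,fx=3,fy=3)[...,::-1])"
```

```text
t 7.55 at [510.3 221.7  90.3] shift [-1.3  0.4  8.3] turn [ 0.0005 -0.0004  0.001 ] q [ 0.13  0.34 -0.72  1.82  0.25  1.07 -0.76] F [-0.2 -1.3 -4.6] w 0.275
lid 1286 c [508.7 217.8] size [203.9 132.7] long-axis deg 86.2 z med 84.5 mean [512.9 181.9  84.6]
```

No contact load at 6 mm below the pin tips: the pins are entering the holes. Continue.

Request:
play_rows --commands '[[[0,0,2],[0,0,0],0],[[0,0,4],[0,0,0],0],[[0,0,6],[0,0,0],0],[[0,0,8],[0,0,0],0],[[0,0,8],[0,0,0],0],[[0,0,8],[0,0,0],0],[[0,0,8],[0,0,0],0]]'

```text
time_s: 8.48
tcp_pos: [0.5104, 0.2217, 0.0824]
ee_rot: [[0.067, 0.998, 0.001], [0.998, -0.067, 0.0], [0.0, 0.001, -1.0]]
wrist_force: [-2.0, -5.2, -0.7]
grip_width: 0.271
```

```bash
python3 -c "
from h import *
goto(510.6,220.4,76.5,86.1)"
```

```text
t 8.47 at [510.4 221.7  82.4] shift [-1.3  0.3  5.9] turn [ 0.0007 -0.0004  0.001 ] q [ 0.12  0.35 -0.72  1.83  0.26  1.06 -0.76] F [-2.  -5.2 -0.7] w 0.271
```

Request:
play_rows --commands '[[[-0.8,-0.3,0],[0,0,0],0],[[-0.8,-0.3,1.5],[0,0,0],0],[[-0.8,-0.3,3],[0,0,0],0],[[-0.8,-0.3,4.5],[0,0,0],0],[[-0.8,-0.3,6],[0,0,0],0],[[-0.8,-0.3,6],[0,0,0],0],[[-0.8,-0.3,6],[0,0,0],0]]' --grip_force 60

```text
time_s: 9.35
tcp_pos: [0.5104, 0.2216, 0.0772]
ee_rot: [[0.067, 0.998, 0.002], [0.998, -0.067, 0.001], [0.001, 0.002, -1.0]]
wrist_force: [-2.6, -3.3, 8.0]
grip_width: 0.271
```

```bash
python3 -c "
from h import *
goto(510.6,220.4,76.0,86.1)"
```

```text
t 9.35 at [510.4 221.6  77.2] shift [-1.2  0.3  1.2] turn [ 0.0016 -0.0011  0.0012] q [ 0.12  0.36 -0.72  1.83  0.27  1.05 -0.77] F [-2.6 -3.3  8. ] w 0.271
```

Request:
play_rows --commands '[[[-0.5,-0.2,0.7],[0,0,0],0],[[-0.5,-0.2,1.4],[0,0,0],0],[[-0.5,-0.2,2],[0,0,0],0],[[-0.5,-0.2,2],[0,0,0],0],[[-0.5,-0.2,2],[0,0,0],0]]'

```text
time_s: 9.98
tcp_pos: [0.5104, 0.2216, 0.0764]
ee_rot: [[0.067, 0.998, 0.003], [0.998, -0.067, 0.001], [0.001, 0.003, -1.0]]
wrist_force: [-6.8, -3.6, 20.0]
grip_width: 0.268
```

```bash
python3 -c "
from h import *
goto(510.6,220.4,76.0,86.1)"
```

```text
t 9.97 at [510.4 221.6  76.4] shift [-1.2  0.3  0.4] turn [ 0.0025 -0.0014  0.0014] q [ 0.12  0.36 -0.72  1.83  0.27  1.05 -0.77] F [-6.8 -3.6 20. ] w 0.268
```

Request:
play_rows --commands '[[[0,-0.3,0.5],[0,0,0],0],[[0,-0.3,1],[0,0,0],0],[[0,-0.3,1],[0,0,0],0],[[0,-0.3,1],[0,0,0],0],[[0,-0.3,1],[0,0,0],0]]'

```text
time_s: 10.6
tcp_pos: [0.5104, 0.2216, 0.0764]
ee_rot: [[0.067, 0.998, 0.003], [0.998, -0.067, 0.001], [0.001, 0.003, -1.0]]
wrist_force: [-9.0, -6.4, 30.2]
grip_width: 0.27
```

```bash
python3 -c "
from h import *
goto(510.6,220.4,76.0,86.1);p,d,K,E=grab('scene');W=cloud(d,K,E);blob(W,.51,.22,.14,.064,.084,'lid scene')
cv2.imwrite('pics/s4.png',cv2.resize(p[50:180,290:420],None,fx=4,fy=4,interpolation=cv2.INTER_CUBIC)[...,::-1])
for n in('top','scene'):
    p,d,K,E=grab(n);W=cloud(d,K,E);q=W[(np.hypot(W[...,0]-.5,W[...,1]-.15)<.04)&(W[...,2]>.06)&(W[...,2]<.085)];A=np.c_[q[:,:2]-[.51,.22],np.ones(len(q))];print(n,len(q),np.median(q[:,2]),np.linalg.lstsq(A,q[:,2],rcond=None)[0])
    for k,c in dict(bowl=(.78,.229),jar=(.741,-.003),spool=(.737,-.248)).items():
        z=np.load(n+'.npz');V=cloud(z['d'],z['K'],z['E'])
        f=lambda U:U[(np.hypot(U[...,0]-c[0],U[...,1]-c[1])<.07)&(U[...,2]>.02)].mean(0)
        print(k,np.round((f(W)-f(V))*1000,1))
"
```

```text
t 10.6 at [510.4 221.6  76.4] shift [-1.2  0.3  0.4] turn [ 0.0033 -0.001   0.0012] q [ 0.12  0.36 -0.72  1.84  0.27  1.05 -0.77] F [-9.  -6.4 30.2] w 0.27
lid scene 1255 c [508.5 215.9] size [202.3 132.6] long-axis deg 85.78 z med 70.6 mean [512.3 182.1  70.7]
top 399 0.07322366038544284 [-0.00423304  0.00490188  0.0731927 ]
bowl [0.4 0.2 0.4]
jar [ 0.1  0.  -0.1]
spool [-0.2  0.1  0.3]
scene 360 0.0710751614745617 [0.01423616 0.07246887 0.0766945 ]
bowl [-0.2 -0.5  0.4]
jar [ 0.1 -0.   0.3]
spool [-0.1  0.1 -0.1]
```

View pics/s4.png

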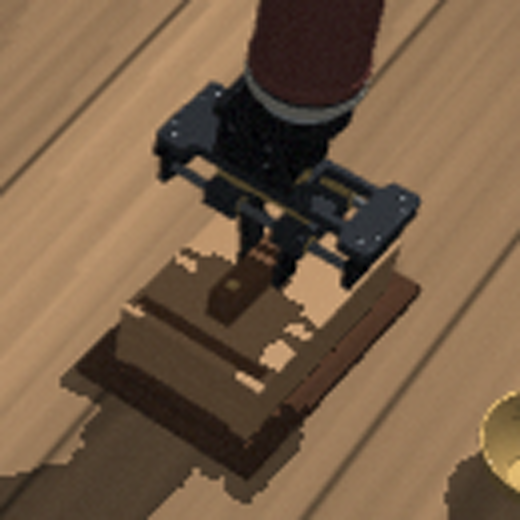

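The picture shows the lid seated on the mould with no visible seam gap. The last 10 N of push gave no further travel, so it is at a hard stop.

```bash
python3 -c "
from h import *
workorder.hand_in();goto(510.6,220.4,76.0,86.1)"
```

```text
the job is handed in; nothing more can be done
the job is handed in; nothing more can be done
```

I gripped the plain wooden lid by its batten, carried it over the mould and lowered it onto both pins. I then pressed it shut and handed the job in at about 10.6 s with the gripper still pressing; no verdict was reported.

**Shut:** the last reading was about 30 N upward on the wrist. The final 10 N of push moved the lid no further, which points to a hard stop. The last picture shows no gap between the halves.

**Disagreement between views:** shut, the lid's upper face should be 72 mm above the bench. The top camera read 73.2 mm and the scene camera 71.1 mm. Allowing for each view's own offset, that is about 0.8 mm and 0 mm open, within the 1.6 mm limit.

**Squareness:** the lid's long axis measured 85.8° against about 86.1° for the mould, within the 2° limit. A tilt fit to the scene camera's points was not usable; the top camera's showed the lid level.

**Side force:** the pins still push sideways on the lid with about 11 N. A small sideways correction did not remove it.

**Other objects:** the jar, spool and bowl each measured less than 1 mm from where they started.

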